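# Lay a desiccant cartridge down and seat it in its cradle

### The arm

A 6-joint arm with a two-finger parallel gripper is mounted at the origin on the work surface. World frame = base frame: x ahead of the robot, y to its left, z up, the work surface at z = 0. Lengths are in m, angles in rad, forces in N, time in s.
With the tool pointing down it reaches from about 0.275 to 0.85 m from the base axis. Payload 5.2 kg.
Tool frame: the origin (TCP) lies midway between the tips of the shut fingers; the grasp point (between the pads) lies 19 mm behind it; z points along the fingers, y is the line along which they close (so a half turn about z gives the same grasp; the last joint's range is limited). The gripper opens to 85 mm and grips with 20 to 120 N. Pads are 22 mm wide; open, the fingers measure 114 mm over their backs; the gripper's body (76 mm by 85 mm) begins 54 mm behind the grasp point. The pads swing forward as they close: fully open they stand 13 mm farther back than shut.
Start: joints at [-1.524, 0.259, 1.535, -0, 1.348, -0.203], TCP at [0.136, -0.533, 0.231] pointing down, gripper open.
Joint ranges: [-3.14, 3.14], [-0.91, 2.08], [0.19, 2.58], [-1.22, 4.36], [0.22, 2.71], [-3.12, 3.12]. Speed limits (rad/s): [2.57, 2.57, 3.14, 3.14, 3.14, 3.14].

### API

Orientations are given as a unit quaternion [x, y, z, w].
In Python, from plant import get_state, grab_frame, sign_off gives the robot as it stands.
- The arm moves only by the tool send_rows, never from a script. Its argument "steps" is a list of rows, each an object of numbers: "jaw": the closure, from 0 (fully open) to 1 (shut); "x", "y", "z": the shift along the tool's x, y, z in m; "ax", "ay", "az": the turn, a rotation vector about the tool's x, y, z in rad. A call has 1 to 5 rows; each row is the pose to reach, as a shift and turn from the pose commanded when the call began, along the tool's axes at that moment; what a row does not reach only later rows make up. A row lasts 1/12 s, in which the tool goes at most 41.7 mm and 7.16 degrees, less where a joint would pass 70% of its speed; a pose out of reach is approached as far as the arm can. A call with a gripper value outside its range is refused whole. The fingers move at their own pace and stop on an object; "squeeze" is the grip in N (left out, the last holds). Time passes only in rows, so rows that repeat a pose let the fingers close. It gives the time, the measured TCP pose, the force, the opening and the grip force at its end, in the units of the state.
- get_state(): the state, without advancing time (a new reading comes with each control period).
- grab_frame(name): name is "side" or "top"; returns a dict with "color" (400x640x3 uint8, blue, green, red), "depth" (400x640 float32, m along the optical axis (not along the pixel's ray), 0 where there is no reading), "fx", "fy", "cx", "cy" (pixels), "R" (3x3) and "t" (3): a world point X has camera coordinates R X + t. Camera axes: x right, y down, z forward; pixel columns grow to the right and rows downward; lengths in m; the calibration is good to about 2 mm. A picture is of the moment at which its call begins.
- sign_off(): hands the job in; it is judged then, once.
The state is a dict: "t": time; "qpos": joint angles; "dq": joint speeds; "effort": joint torques, N m; "ee_pos": TCP position; "tcp_rot": TCP orientation; "force": force on the tool from outside, world axes, zero at the start; "ft_torque": the same for the moment, N m; "gripper_width": opening from 0.0 (shut) to 1.0 (fully open); "grasp_force": force on a finger pad.
Only numpy, scipy, OpenCV 4.12 (cv2) and the standard library are available. Lean on these libraries where they do the work, as an engineer would, in place of code of your own. Each camera call takes 0.05 s, during which the arm holds its last target. There are 200 camera calls.

### The job

Load the desiccant cartridge: slide it, still standing, until its foot is square against the low sill of the cradle, then push high on it so that it tips over the sill onto its side on the rubber bed. Then slide the lying cartridge between the rails and press it home against the sprung buffer of the end stop, holding a firm push of about 10 N for a moment, and leave it resting there; never push it with more than 20 N, and leave the other things on the bench where they are.

Things in the scene. Friction and masses are not known exactly. Their poses are not given: they have to be found in the camera images.
- cartridge: Aluminium box with dark perforations on its two broad faces and a white top: 55 mm thick (x), 90 wide (y), 100 tall (z), 0.5 to 0.75 kg. Starts standing on the cradle's pan, a broad face towards the sill (within 12 degrees), 20 to 55 mm short of it. Origin: centre of its foot face; z to the white top; x through the broad face that looks to the sill
- cartridge_mid (a point): Centre of the cartridge's volume and mass, 50 mm above its foot. Pushed more than about 40 mm above the foot when not yet against the sill, the cartridge may tip too early. Tipped over the sill it overbalances at about 30 degrees and drops by itself onto the rubber bed, which is fine
- cartridge_top (a point): Centre of the cartridge's white top face (100 mm above its foot)
- cradle: Fixed loading cradle. Origin on the bench under the middle of the sill edge; x points from the pan over the sill to the end stop, z up. Steel pan: x -150 to 0 mm, 160 wide, top 4 mm above the bench. At x = 0 the sill, a straight 8 mm step up to the bed: x 0 to 205 mm, 130 wide, top 12 mm above the bench, lined with black rubber
- sill (a point): Middle of the sill's top edge, 12 mm above the bench, axes as the cradle's. A cartridge tipped over the sill lies with its foot about 8 mm short of it and its top towards the rails
- mouth (a point): Middle of the mouth between the two low white rails, at bed height, 91 mm beyond the sill. Rails 16 mm high above the bed; splayed lead-ins (118 mm apart at the mouth) narrow over 34 mm to straight rails 94 mm apart inside, running along x to the end of the bed. Sliding the lying cartridge takes about 2 to 6 N, up to 12 N where it rubs the lead-ins
- end_stop: Fixed aluminium plate, 80 mm wide, 34 high, 12 thick, across the bed between the rails. Origin: middle of the lower edge of its front face; x as the cradle's. It carries a black rubber buffer pad (44 by 26 mm, 2 mm spring travel, then solid) on a screw: the pad's face, which the cartridge's top meets, stands 10 to 32 mm in front of the plate, set anew each time and not measured: find it by feel
- die: Bystander: stepped round steel pellet die, 44 mm across, 52 mm high; origin under its centre
- vial: Bystander: small amber jar, 28 mm across, 50 mm high; origin under its centre
- small_filter: Bystander: small flat aluminium filter box, 50 by 40 by 28 mm; origin under its centre
- mortar: Bystander: white ceramic bowl, 80 mm across, 40 mm high; origin under its centre
- spatula: Bystander: flat-lying narrow steel spatula, 170 mm long, 5 mm high; origin under its middle
- wash_bottle: Bystander: white plastic bottle, 64 mm across, 160 mm high; origin under its centre
Not all that is in view belongs to the job. Leave any red look-alike of the cartridge alone.

How it is judged:
On the way, in this order (a step that is already met when the one before it is completed fails the run):
1. the cartridge stands upright with its foot against the sill (its middle at most 33 mm short of the sill, within 0.1 rad of square and upright) (x of cartridge in the frame of sill above -0.033 m and angle between cartridge's own z axis and vertical below 0.1 rad and angle between the x axis of cartridge and the x axis of cradle, either way round below 0.1 rad), for 0.1 s.
2. the cartridge lies on its side flat on the bed, top towards the end stop (angle between cartridge's own z axis and vertical between 1.5 and 1.64 rad and angle between the z axis of cartridge and the x axis of cradle, either way round below 0.12 rad and x of cartridge_mid in the frame of sill above 0.02 m and z of cartridge_mid in the frame of sill below 0.032 m and linear speed of cartridge below 0.05 m/s), for 0.1 s.
3. the lying cartridge is pressed against the buffer of the end stop with more than 3 N (angle between cartridge's own z axis and vertical between 1.5 and 1.64 rad and angle between the z axis of cartridge and the x axis of cradle, either way round below 0.12 rad and contact force between cartridge and end_stop above 3 N), for 0.2 s.
At the end, for the whole second after the job is handed in: the cartridge lies at rest flat on the bed on its side (within about 4 degrees), between the rails (within 6 mm of the middle, along them within 0.12 rad), its top still resting against the sprung buffer of the end stop (over 0.15 N) (angle between cartridge's own z axis and vertical between 1.5 and 1.64 rad and angle between the z axis of cartridge and the x axis of cradle, either way round below 0.12 rad and contact force between cartridge and end_stop above 0.15 N and x of cartridge_top in the frame of end_stop above -0.035 m and z of cartridge_mid in the frame of sill between 0.022 and 0.032 m and y of cartridge_mid in the frame of cradle between -0.006 and 0.006 m and linear speed of cartridge below 0.01 m/s); the robot touches nothing.
It fails at once if the robot pushes the cartridge with more than 20 N (contact force between any of the arm, the fingers and cartridge above 20 N).
It fails at once if a bystander is moved by more than 15 mm (distance of any of die, vial, small_filter, mortar, spatula, wash_bottle from where it was at the start of the episode above 0.015 m).
It also fails if it takes over 69 s, if anything falls off the work surface, if the arm or the gripper's body presses on something with over 40 N, if the wrist force passes 120 N, or if a joint passes its speed limit or range.

## Working session

There is one attempt and no reset: what is moved stays moved. The work goes in short steps, Python scripts to look and compute and a tool call to move; the robot and the scene stay as the last step left them, time stands still between calls to the robot, and variables do not carry over. Pictures are saved under pics/ and viewed, at most 10 in all, crops included, and the job is handed in when it is done.

Besides the shell and the picture viewer there is one more tool, called after "Request:" in YAML: its name, and indented under it one key for each argument. send_rows: Moves the arm, as the interface text tells. Its arguments: {"type":"object","properties":{"steps":{"type":"array"},"squeeze":{"type":"number"}},"required":["steps"]}

```bash
mkdir -p pics; cat > h.py <<'E'
import numpy as np, cv2
from plant import get_state, grab_frame, sign_off
def cloud(f):
    d=f["depth"]; v,u=np.mgrid[0:d.shape[0],0:d.shape[1]]
    P=np.stack([(u-f["cx"])/f["fx"]*d,(v-f["cy"])/f["fy"]*d,d],-1)
    W=(P-f["t"])@f["R"]   # R^T (P-t)
    W[d==0]=np.nan
    return W
E
python3 - <<'E'
from h import *
for n in("top","side"):
    f=grab_frame(n); cv2.imwrite(f"pics/{n}0.png",f["color"]); np.savez(f"{n}0.npz",**f)
    print(n,f["fx"],f["cx"],f["cy"],(-f["R"].T@f["t"]).round(3),f["R"].round(2).tolist())
print(get_state())
E
```

```text
top 480.0229275402378 322.5170199867552 194.32899229628927 [ 0.48  -0.065  1.235] [[-0.03, -1.0, -0.01], [-0.99, 0.03, -0.11], [0.11, 0.01, -0.99]]
side 440.7347731120122 321.4738445109919 198.81441369883083 [0.34  0.743 0.628] [[-0.96, -0.29, 0.02], [-0.17, 0.5, -0.85], [0.24, -0.82, -0.52]]
{'t': 0.1, 'qpos': array([-1.52380357e+00,  2.59243821e-01,  1.53596392e+00,  2.87990258e-05,
        1.34799974e+00, -2.02812668e-01]), 'dq': array([-1.21964028e-03, -2.18562894e-04, -1.25349800e-03, -1.59461964e-03,
       -2.50898173e-04,  7.82541460e-05]), 'effort': array([ 2.49559249e-03, -4.46965206e+01, -2.91250044e+01, -2.94237652e-04,
        6.22500156e-03,  3.92643443e-06]), 'ee_pos': array([ 0.13597195, -0.53244597,  0.23057588]), 'tcp_rot': array([ 9.92209866e-01,  1.24574996e-01,  7.68405795e-05, -8.03874120e-04]), 'force': array([0.07741211, 0.00916958, 0.40107204]), 'ft_torque': array([ 0.00492949, -0.01641481, -0.02209849]), 'grasp_force': 0.0, 'gripper_width': 1.0012530813029867}
```

View pics/top0.png

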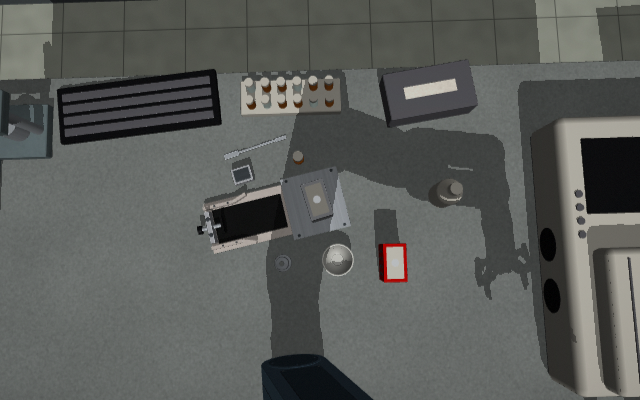

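View pics/side0.png

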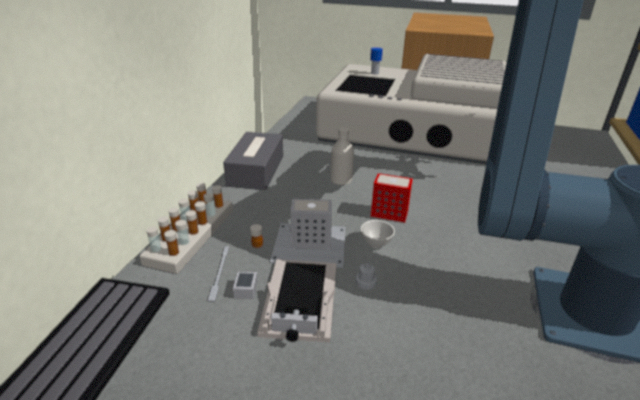

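The top view shows the cradle with its pan at (317,203), black bed at (250,218) and end stop at (208,220). The grey cartridge stands on the pan at (317,200). The other candidate is the red box at (394,262), which is the red look-alike and off the cradle, so I leave it alone. The cartridge is the grey perforated box on the pan, and I'll confirm that in one crop while measuring.

```bash
cat >> h.py <<'E'
def rays(f,uv,z):
    uv=np.asarray(uv,float); d=np.c_[(uv[:,0]-f["cx"])/f["fx"],(uv[:,1]-f["cy"])/f["fy"],np.ones(len(uv))]@f["R"]
    c=-f["R"].T@f["t"]; return c+d*((z-c[2])/d[:,2])[:,None]
def rect(P):
    (c,s,a)=cv2.minAreaRect((P[:,:2]*1000).astype(np.float32)); return np.round(c,1),np.round(s,1),round(a,2)
def blob(m):
    n,l,s,_=cv2.connectedComponentsWithStats(m.astype(np.uint8)); return l==1+np.argmax(s[1:,4])
E
python3 - <<'E'
from h import *
f=dict(np.load("top0.npz")); W=cloud(f); c=f["color"]
roi=np.zeros(c.shape[:2],bool); roi[160:260,190:360]=1
z=W[...,2]
m=blob(roi&(z>0.09)&(z<0.12)); print("cart top",rect(W[m]),np.nanmedian(z[m]),m.sum())
bk=blob(roi&(c.max(-1)<25)&(np.mgrid[0:400,0:640][1]>205)); v,u=np.nonzero(bk)
print("bed",rect(rays(f,np.c_[u,v],0.012)),np.nanmedian(z[bk]),u.min(),u.max())
p=roi&(z>0.0015)&(z<0.2); p=blob(p); print("all",rect(W[p]))
rl=roi&(z>0.02)&(z<0.06)&(np.mgrid[0:400,0:640][1]<285);print("rails+stop",rect(W[blob(rl)]))
img=cv2.resize(c[155:260,190:355],None,fx=4.8,fy=4.8,interpolation=cv2.INTER_CUBIC); cv2.imwrite("pics/crop1.png",img)
E
```

```text
cart top (array([592.6, -44.1]), array([90.2, 54.8]), 15.6) 0.10404208697336716 877
bed (array([558.1, 130.6]), array([ 84.7, 178.2]), 12.38) 0.012247756653076702 212 286
all (array([584. ,  66.8]), array([218.4, 415.9]), 4.31)
rails+stop (array([536.8, 219.7]), array([67.9, 70.8]), 61.42)
```

View pics/crop1.png

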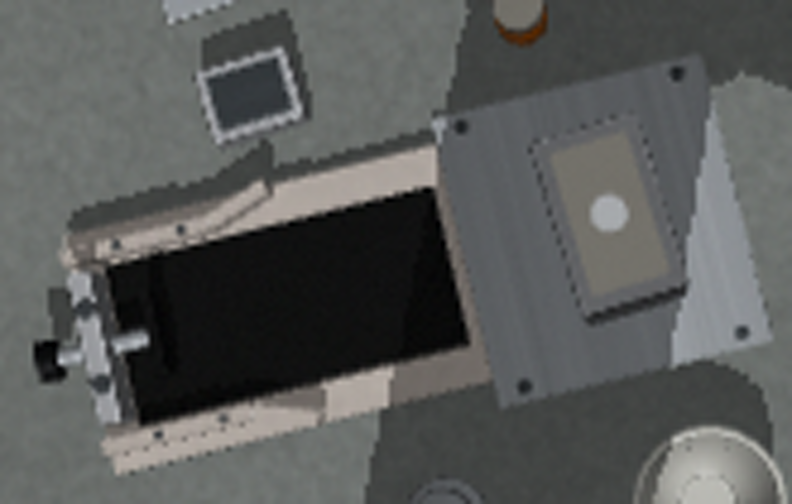

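The crop confirms it: a grey box with a whitish top at crop (608,213) stands on the pan, whose corners are at (438,115), (705,57), (772,342) and (498,405). It is turned a few degrees from square. Next is the cradle frame from these corners, the bed edges and the rails.

```bash
python3 - <<'E'
from h import *
f=dict(np.load("top0.npz")); W=cloud(f)
uv=np.array([[438,115],[705,57],[772,342],[498,405]])/4.8+[190,155]-0.4
P=rays(f,uv,0.004)[:,:2]*1000; print(P.round(1))
Q=np.array([[0,-80],[-150,-80],[-150,80],[0,80]],float)  # cradle coords: check side below
Q[:,1]*=1
for s in(1,-1):
    q=Q*[1,s]; qc=q-q.mean(0);pc=P-P.mean(0)
    th=np.arctan2((qc[:,0]*pc[:,1]-qc[:,1]*pc[:,0]).sum(),(qc*pc).sum())
    R=np.array([[np.cos(th),-np.sin(th)],[np.sin(th),np.cos(th)]]); t=P.mean(0)-R@q.mean(0)
    r=P-(q@R.T+t); print(s,np.degrees(th),t.round(1),r.round(1).tolist())
    if abs(r).max()<15: best=(th,R,t)
# white rail tops: z~0.028
th,R,t=best
z=W[...,2]; C=(W[...,:2]*1000-t)@R
x,y=C[...,0],C[...,1]
for lo in (100,120,140,160,180):
    m=(x>lo)&(x<lo+20)&(abs(y)<75)&(z>0.022)&(z<0.034); yy=y[m]; 
    print(lo,yy[yy<0].min(initial=0).round(1),yy[yy<0].max(initial=-99).round(1),yy[yy>0].min(initial=99).round(1),yy[yy>0].max(initial=0).round(1))
m=(x>-160)&(x<20)&(z>0.095)&(z<.115); print("cart in cradle",rect(C[m]))
for n,(a,b) in dict(rest=(0.008,0.2)).items():
    m=(z>a)&(z<b)&(x>-330)&(x<260)&(abs(y)<200)&(abs(y)>82)
    k,l,s,_=cv2.connectedComponentsWithStats(m.astype(np.uint8))
    for i in range(1,k):
        if s[i,4]>30: print("obst",C[l==i].mean(0).round(0),np.nanmax(z[l==i]).round(3),s[i,4])
m=(x>160)&(x<230)&(abs(y)<42)&(z>0.03); print("stop",x[m].min(),x[m].max(),z[m].max())
E
```

```text
[[ 658.8   48.6]
 [ 686.2  -96.5]
 [ 531.3 -127.3]
 [ 502.    19.6]]
1 100.91317118906785 [580.4  34.7] [[-0.1, -1.3], [-1.1, 0.9], [1.0, 0.4], [0.2, 0.0]]
-1 -79.9577553074811 [ 607.7 -112.8] [[-27.6, 147.4], [25.9, -145.4], [28.5, -148.3], [-26.9, 146.3]]
100 -59.0 -44.5 56.9 67.9
120 -52.8 -41.5 52.1 60.9
140 -49.3 -41.5 52.6 60.7
160 -48.5 -1.9 0.9 61.2
180 -48.8 -0.5 2.2 61.7
cart in cradle (array([-79699.1,   2883.6]), array([54832.9, 90221.3]), 4.69)
obst [-312. -170.] 0.087 398
obst [ -57. -117.] 0.055 118
obst [  92. -107.] 0.035 338
obst [-224.  172.] 0.106 676
obst [-98. 155.] 0.046 664
obst [ 37. 133.] 0.052 214
stop 160.0689704579779 228.2141891224451 0.055413835544227866
```

```bash
python3 - <<'E'
from h import *
f=dict(np.load("top0.npz")); W=cloud(f)
th=np.radians(100.91); R=np.array([[np.cos(th),-np.sin(th)],[np.sin(th),np.cos(th)]]); t=np.array([580.4,34.7])
z=W[...,2]; C=(W[...,:2]*1000-t)@R; x,y=C[...,0],C[...,1]
def edges(m,bins):
    o=[]
    for b in bins:
        k=m&(abs(x-b)<2.5)
        if k.sum()>5:o.append((b,y[k].min(),y[k].max()))
    return np.array(o)
bed=blob((z>0.0085)&(z<0.06)&(abs(y)<80)&(x>-8)&(x<225))
E=edges(bed,range(15,200,5))
for c in(1,2): 
    p=np.polyfit(E[:,0],E[:,c],1); print("bed edge",c,p[1].round(1),np.degrees(p[0]).round(2),np.std(E[:,c]-np.polyval(p,E[:,0])).round(2))
pan=blob((z>0.002)&(z<0.12)&(abs(y)<95)&(x>-160)&(x<-3)); E=edges(pan,range(-140,-10,5))
for c in(1,2): 
    p=np.polyfit(E[:,0],E[:,c],1); print("pan edge",c,p[1].round(1),np.degrees(p[0]).round(2),np.std(E[:,c]-np.polyval(p,E[:,0])).round(2))
# sill: min x of bed per y
o=[(b,x[bed&(abs(y-b)<2.5)].min()) for b in range(-55,60,5)]; o=np.array(o); p=np.polyfit(o[:,0],o[:,1],1); print("sill",p[1].round(1),np.degrees(p[0]).round(2),(o[:,1]-np.polyval(p,o[:,0])).round(1))
ri=(z>0.022)&(z<0.034)
for b in range(130,165,6):
    k=y[ri&(abs(x-b)<3)&(abs(y)<75)]; print(b,k[k<0].max().round(1),k[k>0].min().round(1),k.min().round(1),k.max().round(1))
E
```

```text
bed edge 1 -62.3 1.46 0.7
bed edge 2 66.0 1.47 0.69
pan edge 1 -81.3 0.93 3.62
pan edge 2 87.6 4.37 3.53
sill 2.1 -1.55 [-0.7  0.2  1.1 -0.1 -0.7  0.1  1.1 -0.6  0.5 -0.8  0.4 -0.7  0.1 -0.7
  0.4 -0.4  0.1  0.8 -0.5  0.9 -0.7  0.7 -0.4]
130 -41.5 53.6 -49.5 59.5
136 -43.0 52.1 -48.7 60.1
142 -41.5 53.2 -49.3 59.5
148 -42.7 52.6 -48.8 60.5
154 -41.5 53.4 -49.2 60.7
160 -1.9 0.9 -48.4 60.2
```

```bash
cat >> h.py <<'E'
from scipy.spatial.transform import Rotation as Rt
TH=np.radians(102.4); O=np.array([.5784,.0353,0]); ex=np.array([np.cos(TH),np.sin(TH),0]); ey=np.array([-np.sin(TH),np.cos(TH),0]); up=np.array([0,0,1.])
C3=np.c_[ex,ey,up]
def show():
    s=get_state(); print("t",round(s["t"],2),"cradle mm",((s["ee_pos"]-O)@C3*1000).round(1),"F",(s["force"]@C3).round(1),"q",s["qpos"].round(2)); return s
def go(x,y,z,tilt=30):
    s=show(); a=np.radians(tilt); zt=np.sin(a)*ex-np.cos(a)*up; yt=-ey; Rd=np.c_[np.cross(yt,zt),yt,zt]
    Rc=Rt.from_quat(s["tcp_rot"]); p=O+C3@(np.array([x,y,z])/1000)
    print("xyz",Rc.inv().apply(p-s["ee_pos"]).round(4),"axyz",(Rc.inv()*Rt.from_matrix(Rd)).as_rotvec().round(3))
E
python3 -c "
from h import *
go(-160,3,200,30)"
```

```text
t 0.1 cradle mm [-459.5  554.   230.6] F [-0.  -0.1  0.4] q [-1.52  0.26  1.54  0.    1.35 -0.2 ]
xyz [ 0.5607 -0.2809  0.0312] axyz [ 0.401  0.414 -1.499]
```

Request:
send_rows:
  steps:
    - {"x": 0.561,"y": -0.281,"z": 0.031,"ax": 0.401,"ay": 0.414,"az": -1.5,"jaw": 0.45}
    - {"x": 0.561,"y": -0.281,"z": 0.031,"ax": 0.401,"ay": 0.414,"az": -1.5,"jaw": 0.45}
    - {"x": 0.561,"y": -0.281,"z": 0.031,"ax": 0.401,"ay": 0.414,"az": -1.5,"jaw": 0.45}
    - {"x": 0.561,"y": -0.281,"z": 0.031,"ax": 0.401,"ay": 0.414,"az": -1.5,"jaw": 0.45}
    - {"x": 0.561,"y": -0.281,"z": 0.031,"ax": 0.401,"ay": 0.414,"az": -1.5,"jaw": 0.45}

```text
t: 0.52
ee_pos: [0.2941, -0.3951, 0.2208]
tcp_rot: [0.907, 0.405, 0.07, -0.087]
force: [-0.4, -0.7, 0.4]
gripper_width: 0.548
grasp_force: 0.0
```

```bash
python3 -c "
from h import *
go(-160,3,200,30)"
```

```text
t 0.52 cradle mm [-359.4  370.1  220.8] F [-0.6  0.5  0.4] q [-1.25  0.26  1.58  0.12  1.49 -0.54]
xyz [0.4027 0.0587 0.0967] axyz [ 0.244  0.252 -0.911]
```

Request:
send_rows:
  steps:
    - {"x": 0.403,"y": 0.059,"z": 0.097,"ax": 0.244,"ay": 0.252,"az": -0.911}
    - {"x": 0.403,"y": 0.059,"z": 0.097,"ax": 0.244,"ay": 0.252,"az": -0.911}
    - {"x": 0.403,"y": 0.059,"z": 0.097,"ax": 0.244,"ay": 0.252,"az": -0.911}
    - {"x": 0.403,"y": 0.059,"z": 0.097,"ax": 0.244,"ay": 0.252,"az": -0.911}
    - {"x": 0.403,"y": 0.059,"z": 0.097,"ax": 0.244,"ay": 0.252,"az": -0.911}

```text
schema error: expected keys jaw, x, y, z, ax, ay, az
```

```bash
python3 -c "
from h import *
go(-160,3,200,30)"
```

```text
t 0.52 cradle mm [-359.4  370.1  220.8] F [-0.6  0.5  0.4] q [-1.25  0.26  1.58  0.12  1.49 -0.54]
xyz [0.4027 0.0587 0.0967] axyz [ 0.244  0.252 -0.911]
```

Request:
send_rows:
  steps:
    - {"x": 0.403,"y": 0.059,"z": 0.097,"ax": 0.244,"ay": 0.252,"az": -0.911,"jaw": 0.45}
    - {"x": 0.403,"y": 0.059,"z": 0.097,"ax": 0.244,"ay": 0.252,"az": -0.911,"jaw": 0.45}
    - {"x": 0.403,"y": 0.059,"z": 0.097,"ax": 0.244,"ay": 0.252,"az": -0.911,"jaw": 0.45}
    - {"x": 0.403,"y": 0.059,"z": 0.097,"ax": 0.244,"ay": 0.252,"az": -0.911,"jaw": 0.45}
    - {"x": 0.403,"y": 0.059,"z": 0.097,"ax": 0.244,"ay": 0.252,"az": -0.911,"jaw": 0.45}

```text
t: 0.93
ee_pos: [0.4522, -0.2598, 0.2097]
tcp_rot: [0.735, 0.645, 0.132, -0.165]
force: [0.4, -0.4, -0.2]
gripper_width: 0.549
grasp_force: 0.0
```

```bash
python3 -c "
from h import *
go(-160,3,120,30)"
```

```text
t 0.93 cradle mm [-261.1  186.6  209.7] F [-0.4 -0.3 -0.2] q [-0.91  0.41  1.45  0.24  1.63 -0.8 ]
xyz [0.1095 0.1468 0.1358] axyz [ 0.087  0.091 -0.328]
```

Request:
send_rows:
  steps:
    - {"x": 0.11,"y": 0.147,"z": 0.136,"ax": 0.087,"ay": 0.091,"az": -0.328,"jaw": 0.45}
    - {"x": 0.11,"y": 0.147,"z": 0.136,"ax": 0.087,"ay": 0.091,"az": -0.328,"jaw": 0.45}
    - {"x": 0.11,"y": 0.147,"z": 0.136,"ax": 0.087,"ay": 0.091,"az": -0.328,"jaw": 0.45}
    - {"x": 0.11,"y": 0.147,"z": 0.136,"ax": 0.087,"ay": 0.091,"az": -0.328,"jaw": 0.45}
    - {"x": 0.11,"y": 0.147,"z": 0.136,"ax": 0.087,"ay": 0.091,"az": -0.328,"jaw": 0.45}

```text
t: 1.35
ee_pos: [0.5969, -0.1342, 0.1259]
tcp_rot: [0.607, 0.751, 0.162, -0.202]
force: [-0.5, -1.0, 0.3]
gripper_width: 0.549
grasp_force: 0.0
```

```bash
python3 -c "
from h import *
go(-145,3,22,30)"
```

```text
t 1.35 cradle mm [-169.6   18.3  125.9] F [-0.8  0.7  0.3] q [-0.61  0.65  1.3   0.35  1.59 -0.88]
xyz [-0.0305  0.0155  0.1023] axyz [ 0.     0.001 -0.005]
```

Request:
send_rows:
  steps:
    - {"x": -0.03,"y": 0.0155,"z": 0.1,"ax": 0,"ay": 0,"az": -0.005,"jaw": 0.45}
    - {"x": -0.03,"y": 0.0155,"z": 0.1,"ax": 0,"ay": 0,"az": -0.005,"jaw": 0.45}
    - {"x": -0.03,"y": 0.0155,"z": 0.1,"ax": 0,"ay": 0,"az": -0.005,"jaw": 0.45}
    - {"x": -0.03,"y": 0.0155,"z": 0.1,"ax": 0,"ay": 0,"az": -0.005,"jaw": 0.45}

```text
t: 1.68
ee_pos: [0.6024, -0.1055, 0.0204]
tcp_rot: [0.605, 0.752, 0.161, -0.206]
force: [-0.6, -0.0, -0.1]
gripper_width: 0.549
grasp_force: 0.0
```

```bash
python3 -c "
from h import *
go(-120,3,22,30)
f=grab_frame('side'); cv2.imwrite('pics/s1.png',cv2.resize(f['color'][160:360,210:430],None,fx=3.4,fy=3))"
```

```text
t 1.68 cradle mm [-142.6    6.8   20.4] F [ 0.1  0.6 -0.1] q [-0.57  0.76  1.39  0.37  1.4  -0.92]
xyz [0.0204 0.0038 0.01  ] axyz [-0.007 -0.006 -0.002]
```

View pics/s1.png

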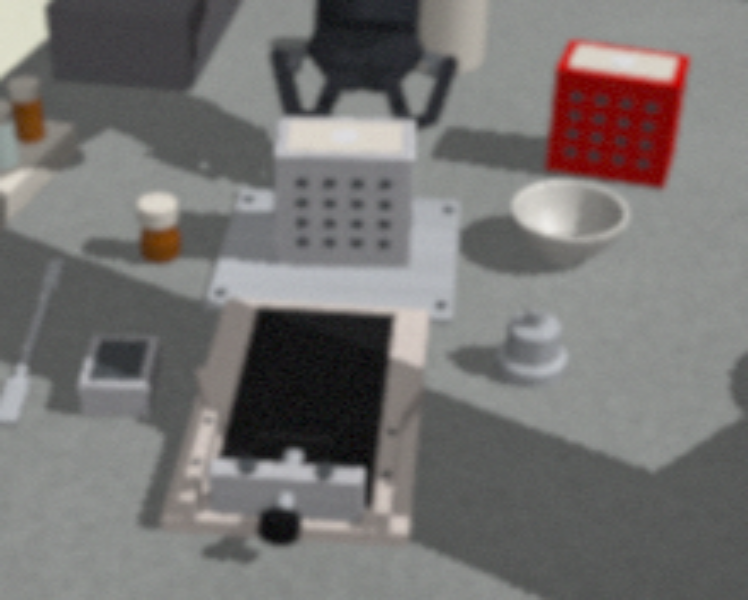

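The gripper is behind the cartridge (crop (345,70)) with its fingers spread, and the pan and bed are clear. Advancing.

Request:
send_rows:
  steps:
    - {"x": 0.007,"y": 0.002,"z": 0.003,"ax": 0,"ay": 0,"az": 0,"jaw": 0.45}
    - {"x": 0.014,"y": 0.004,"z": 0.007,"ax": 0,"ay": 0,"az": 0,"jaw": 0.45}
    - {"x": 0.019,"y": 0.004,"z": 0.009,"ax": 0,"ay": 0,"az": 0,"jaw": 0.45}
    - {"x": 0.022,"y": 0.004,"z": 0.011,"ax": 0,"ay": 0,"az": 0,"jaw": 0.45}
    - {"x": 0.025,"y": 0.004,"z": 0.0125,"ax": 0,"ay": 0,"az": 0,"jaw": 0.45}

```text
t: 2.15
ee_pos: [0.6041, -0.081, 0.0292]
tcp_rot: [0.605, 0.753, 0.162, -0.199]
force: [-0.6, -0.2, 0.3]
gripper_width: 0.55
grasp_force: 0.0
```

```bash
python3 -c "
from h import *
go(-115,3,22,30)"
```

```text
t 2.15 cradle mm [-1.191e+02 -1.000e-01  2.920e+01] F [-0.1  0.7  0.3] q [-0.54  0.73  1.42  0.38  1.38 -0.9 ]
xyz [-0.     -0.0031  0.0083] axyz [0.003 0.004 0.001]
```

Request:
send_rows:
  steps:
    - {"x": -0.002,"y": -0.003,"z": 0.009,"ax": 0,"ay": 0,"az": 0,"jaw": 0.45}
    - {"x": 0.001,"y": -0.003,"z": 0.011,"ax": 0,"ay": 0,"az": 0,"jaw": 0.45}
    - {"x": 0.0045,"y": -0.003,"z": 0.013,"ax": 0,"ay": 0,"az": 0,"jaw": 0.45}
    - {"x": 0.008,"y": -0.003,"z": 0.015,"ax": 0,"ay": 0,"az": 0,"jaw": 0.45}
    - {"x": 0.0115,"y": -0.003,"z": 0.017,"ax": 0,"ay": 0,"az": 0,"jaw": 0.45}

```text
t: 2.57
ee_pos: [0.5969, -0.0638, 0.0184]
tcp_rot: [0.606, 0.753, 0.162, -0.2]
force: [0.5, -3.2, -1.7]
gripper_width: 0.549
grasp_force: 1.3
```

```bash
python3 -c "
from h import *
show()"
```

```text
t 2.57 cradle mm [-100.8    3.3   18.4] F [-3.2  0.2 -1.7] q [-0.52  0.73  1.46  0.39  1.34 -0.9 ]
```

Request:
send_rows:
  steps:
    - {"x": 0.0045,"y": 0,"z": 0.002,"ax": 0,"ay": 0,"az": 0,"jaw": 0.45}
    - {"x": 0.009,"y": 0,"z": 0.0045,"ax": 0,"ay": 0,"az": 0,"jaw": 0.45}
    - {"x": 0.013,"y": 0,"z": 0.007,"ax": 0,"ay": 0,"az": 0,"jaw": 0.45}
    - {"x": 0.017,"y": 0,"z": 0.0095,"ax": 0,"ay": 0,"az": 0,"jaw": 0.45}
    - {"x": 0.02,"y": 0,"z": 0.011,"ax": 0,"ay": 0,"az": 0,"jaw": 0.45}

```text
t: 2.98
ee_pos: [0.5918, -0.0407, 0.0192]
tcp_rot: [0.605, 0.753, 0.162, -0.201]
force: [0.3, -2.1, -1.1]
gripper_width: 0.55
grasp_force: 1.3
```

```bash
cat >> h.py <<'E'
def cart():
    f=grab_frame("top"); W=cloud(f); C=(W-O)@C3*1000; m=blob((C[...,2]>97)&(C[...,2]<112)&(abs(C[...,1])<60)&(C[...,0]>-130)&(C[...,0]<10)); print("cart",rect(C[m]/1000),m.sum())
E
python3 -c "
from h import *
show();cart()"
```

```text
t 2.98 cradle mm [-77.1   3.3  19.2] F [-2.1  0.2 -1.1] q [-0.49  0.71  1.5   0.4   1.31 -0.89]
cart (array([-43.5,   1.5]), array([89.5, 55.2]), 89.79) 875
```

Request:
send_rows:
  steps:
    - {"x": 0.003,"y": 0,"z": 0.0015,"ax": 0,"ay": 0,"az": 0,"jaw": 0.45}
    - {"x": 0.006,"y": 0,"z": 0.003,"ax": 0,"ay": 0,"az": 0,"jaw": 0.45}
    - {"x": 0.008,"y": 0,"z": 0.0045,"ax": 0,"ay": 0,"az": 0,"jaw": 0.45}
    - {"x": 0.01,"y": 0,"z": 0.0055,"ax": 0,"ay": 0,"az": 0,"jaw": 0.45}
    - {"x": 0.011,"y": 0,"z": 0.006,"ax": 0,"ay": 0,"az": 0,"jaw": 0.45}

```text
t: 3.45
ee_pos: [0.5892, -0.0289, 0.0195]
tcp_rot: [0.605, 0.753, 0.162, -0.201]
force: [0.7, -3.2, -2.0]
gripper_width: 0.546
grasp_force: 1.3
```

```bash
python3 -c "
from h import *
show();cart()"
```

```text
t 3.45 cradle mm [-65.    3.3  19.5] F [-3.3 -0.  -2. ] q [-0.48  0.7   1.51  0.41  1.3  -0.88]
cart (array([-32.1,   1.4]), array([54.9, 90.1]), 0.07) 874
```

Request:
send_rows:
  steps:
    - {"x": 0.0009,"y": 0,"z": 0.0005,"ax": 0,"ay": 0,"az": 0,"jaw": 0.45}
    - {"x": 0.0018,"y": 0,"z": 0.001,"ax": 0,"ay": 0,"az": 0,"jaw": 0.45}
    - {"x": 0.0026,"y": 0,"z": 0.0015,"ax": 0,"ay": 0,"az": 0,"jaw": 0.45}
    - {"x": 0.0034,"y": 0,"z": 0.002,"ax": 0,"ay": 0,"az": 0,"jaw": 0.45}

```text
t: 3.83
ee_pos: [0.5885, -0.0254, 0.0194]
tcp_rot: [0.606, 0.753, 0.162, -0.2]
force: [0.7, -2.8, -2.0]
gripper_width: 0.551
grasp_force: 1.4
```

```bash
python3 -c "
from h import *
show();cart()"
```

```text
t 3.83 cradle mm [-61.4   3.2  19.4] F [-2.9 -0.  -2. ] q [-0.48  0.7   1.52  0.41  1.3  -0.88]
cart (array([-28.8,   1.3]), array([89.7, 55. ]), 89.76) 871
```

Request:
send_rows:
  steps:
    - {"x": 0.0005,"y": 0,"z": 0.0003,"ax": 0,"ay": 0,"az": 0,"jaw": 0.45}
    - {"x": 0.001,"y": 0,"z": 0.0006,"ax": 0,"ay": 0,"az": 0,"jaw": 0.45}
    - {"x": 0.0015,"y": 0,"z": 0.0009,"ax": 0,"ay": 0,"az": 0,"jaw": 0.45}

```text
t: 4.13
ee_pos: [0.588, -0.0237, 0.0194]
tcp_rot: [0.606, 0.753, 0.162, -0.2]
force: [0.5, -2.6, -2.0]
gripper_width: 0.553
grasp_force: 1.4
```

Request:
send_rows:
  steps:
    - {"x": 0.0004,"y": 0,"z": 0.0002,"ax": 0,"ay": 0,"az": 0,"jaw": 0.45}
    - {"x": 0.0008,"y": 0,"z": 0.0005,"ax": 0,"ay": 0,"az": 0,"jaw": 0.45}

```text
t: 4.3
ee_pos: [0.588, -0.0233, 0.0194]
tcp_rot: [0.606, 0.753, 0.162, -0.2]
force: [-0.4, -5.7, -0.4]
gripper_width: 0.545
grasp_force: 3.2
```

```bash
python3 -c "
from h import *
show();cart()"
```

```text
t 4.3 cradle mm [-59.3   3.2  19.4] F [-5.5  1.6 -0.4] q [-0.47  0.7   1.52  0.41  1.29 -0.88]
cart (array([-26.9,   1.4]), array([89.8, 55.1]), 89.96) 875
```

Request:
send_rows:
  steps:
    - {"x": -0.013,"y": 0,"z": -0.0075,"ax": 0,"ay": 0,"az": 0,"jaw": 0.45}
    - {"x": -0.013,"y": 0,"z": -0.0075,"ax": 0,"ay": 0,"az": 0,"jaw": 0.45}
    - {"x": 0.004,"y": 0,"z": -0.037,"ax": 0,"ay": 0,"az": 0,"jaw": 0.45}
    - {"x": 0.019,"y": 0,"z": -0.063,"ax": 0,"ay": 0,"az": 0,"jaw": 0.45}
    - {"x": 0.019,"y": 0,"z": -0.063,"ax": 0,"ay": 0,"az": 0,"jaw": 0.45}

```text
t: 4.77
ee_pos: [0.5938, -0.0382, 0.0888]
tcp_rot: [0.605, 0.754, 0.164, -0.197]
force: [1.6, -0.4, 0.7]
gripper_width: 0.553
grasp_force: 0.0
```

```bash
python3 -c "
from h import *
go(-64,2,82,30);cart()"
```

```text
t 4.77 cradle mm [-75.1   0.8  88.8] F [-0.7 -1.5  0.7] q [-0.49  0.62  1.46  0.4   1.42 -0.84]
xyz [ 0.0062 -0.0013  0.0114] axyz [0.008 0.005 0.003]
cart (array([-27. ,   1.5]), array([54.7, 90. ]), 0.15) 873
```

Request:
send_rows:
  steps:
    - {"x": 0.004,"y": 0,"z": 0.0025,"ax": 0,"ay": 0,"az": 0,"jaw": 0.45}
    - {"x": 0.008,"y": 0,"z": 0.0045,"ax": 0,"ay": 0,"az": 0,"jaw": 0.45}
    - {"x": 0.011,"y": 0,"z": 0.0065,"ax": 0,"ay": 0,"az": 0,"jaw": 0.45}
    - {"x": 0.0135,"y": 0,"z": 0.008,"ax": 0,"ay": 0,"az": 0,"jaw": 0.45}
    - {"x": 0.016,"y": 0,"z": 0.0095,"ax": 0,"ay": 0,"az": 0,"jaw": 0.45}

```text
t: 5.23
ee_pos: [0.5869, -0.0194, 0.0828]
tcp_rot: [0.606, 0.753, 0.162, -0.2]
force: [0.7, -4.9, 3.9]
gripper_width: 0.547
grasp_force: 2.3
```

```bash
python3 -c "
from h import *
show()"
```

```text
t 5.23 cradle mm [-55.2   3.4  82.8] F [-4.9  0.4  3.9] q [-0.47  0.61  1.49  0.4   1.4  -0.83]
```

Request:
send_rows:
  steps:
    - {"x": 0.003,"y": 0,"z": 0.0017,"ax": 0,"ay": 0,"az": 0,"jaw": 0.45}
    - {"x": 0.006,"y": 0,"z": 0.0035,"ax": 0,"ay": 0,"az": 0,"jaw": 0.45}
    - {"x": 0.009,"y": 0,"z": 0.0052,"ax": 0,"ay": 0,"az": 0,"jaw": 0.45}
    - {"x": 0.012,"y": 0,"z": 0.007,"ax": 0,"ay": 0,"az": 0,"jaw": 0.45}
    - {"x": 0.015,"y": 0,"z": 0.0087,"ax": 0,"ay": 0,"az": 0,"jaw": 0.45}

```text
t: 5.65
ee_pos: [0.5833, -0.0017, 0.0833]
tcp_rot: [0.605, 0.753, 0.162, -0.2]
force: [1.1, -2.9, 3.7]
gripper_width: 0.549
grasp_force: 1.9
```

```bash
python3 -c "
from h import *
show()"
```

```text
t 5.65 cradle mm [-37.2   3.2  83.3] F [-3.1 -0.5  3.7] q [-0.45  0.6   1.52  0.41  1.38 -0.82]
```

Request:
send_rows:
  steps:
    - {"x": 0.003,"y": 0,"z": 0.0017,"ax": 0,"ay": 0,"az": 0,"jaw": 0.45}
    - {"x": 0.006,"y": 0,"z": 0.0035,"ax": 0,"ay": 0,"az": 0,"jaw": 0.45}
    - {"x": 0.009,"y": 0,"z": 0.0052,"ax": 0,"ay": 0,"az": 0,"jaw": 0.45}
    - {"x": 0.012,"y": 0,"z": 0.007,"ax": 0,"ay": 0,"az": 0,"jaw": 0.45}
    - {"x": 0.015,"y": 0,"z": 0.0087,"ax": 0,"ay": 0,"az": 0,"jaw": 0.45}

```text
t: 6.07
ee_pos: [0.5789, 0.0156, 0.0827]
tcp_rot: [0.605, 0.753, 0.162, -0.201]
force: [0.5, 0.1, 0.7]
gripper_width: 0.551
grasp_force: 0.2
```

```bash
python3 -c "
from h import *
show()"
```

```text
t 6.07 cradle mm [-19.3   3.7  82.7] F [ 0.  -0.5  0.7] q [-0.42  0.59  1.54  0.42  1.36 -0.8 ]
```

Request:
send_rows:
  steps:
    - {"x": 0.003,"y": 0,"z": 0.0017,"ax": 0,"ay": 0,"az": 0,"jaw": 0.45}
    - {"x": 0.005,"y": 0,"z": 0.003,"ax": 0,"ay": 0,"az": 0,"jaw": 0.45}

```text
t: 6.23
ee_pos: [0.5776, 0.0213, 0.0825]
tcp_rot: [0.605, 0.753, 0.162, -0.201]
force: [0.3, 0.3, 1.4]
gripper_width: 0.551
grasp_force: 0.0
```

```bash
python3 -c "
from h import *
show()
f=grab_frame('side'); cv2.imwrite('pics/s2.png',cv2.resize(f['color'][160:360,210:430],None,fx=3.4,fy=3))"
```

```text
t 6.23 cradle mm [-13.5   3.8  82.5] F [ 0.2 -0.4  1.4] q [-0.42  0.59  1.55  0.42  1.36 -0.8 ]
```

View pics/s2.png

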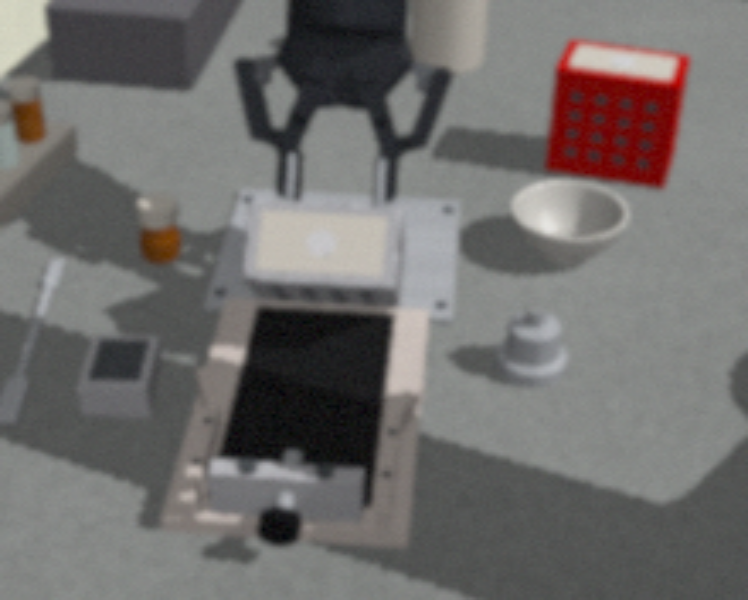

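The side view shows the cartridge mid-fall, its white top at (320,240) facing the bed and the fingers clear of it. Backing off while it lands.

Request:
send_rows:
  steps:
    - {"x": -0.015,"y": 0,"z": -0.01,"ax": 0,"ay": 0,"az": 0,"jaw": 0.45}
    - {"x": -0.04,"y": 0,"z": -0.023,"ax": 0,"ay": 0,"az": 0,"jaw": 0.45}
    - {"x": -0.04,"y": 0,"z": -0.023,"ax": 0,"ay": 0,"az": 0,"jaw": 0.45}
    - {"x": -0.04,"y": 0,"z": -0.023,"ax": 0,"ay": 0,"az": 0,"jaw": 0.45}
    - {"x": -0.04,"y": 0,"z": -0.023,"ax": 0,"ay": 0,"az": 0,"jaw": 0.45}

```text
t: 6.7
ee_pos: [0.5881, -0.0252, 0.0827]
tcp_rot: [0.606, 0.753, 0.162, -0.201]
force: [-0.0, -0.6, -0.0]
gripper_width: 0.55
grasp_force: 0.0
```

```bash
cat >> h.py <<'E'
def lying():
    f=grab_frame("top"); W=cloud(f); C=(W-O)@C3*1000; m=blob((C[...,2]>60)&(C[...,2]<74)&(abs(C[...,1])<65)&(C[...,0]>-30)&(C[...,0]<200)); print("lying",rect(C[m]/1000),np.median(C[m][:,2]).round(1),m.sum()); return f
E
python3 -c "
from h import *
go(-45,2,28,30)
f=lying(); cv2.imwrite('pics/t2.png',cv2.resize(f['color'][155:260,190:355],None,fx=4.8,fy=4.8))"
```

```text
t 6.7 cradle mm [-61.2   3.5  82.7] F [-0.5  0.1 -0. ] q [-0.48  0.62  1.48  0.4   1.4  -0.83]
xyz [-0.0132  0.0014  0.0555] axyz [ 0.002  0.001 -0.001]
lying (array([27.6,  1.2]), array([ 90.4, 100.3]), 89.9) 67.1 1507
```

View pics/t2.png

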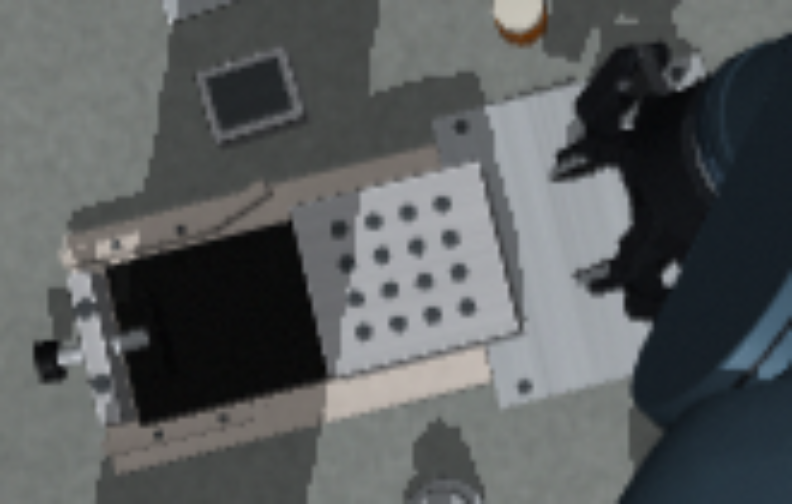

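The top view shows the cartridge lying flat and square on the bed (centre at crop (410,270), 1 mm off the middle), with its top towards the end stop. Lowering behind its foot.

Request:
send_rows:
  steps:
    - {"x": -0.013,"y": 0.0015,"z": 0.054,"ax": 0,"ay": 0,"az": 0,"jaw": 0.45}
    - {"x": -0.013,"y": 0.0015,"z": 0.054,"ax": 0,"ay": 0,"az": 0,"jaw": 0.45}
    - {"x": -0.013,"y": 0.0015,"z": 0.054,"ax": 0,"ay": 0,"az": 0,"jaw": 0.45}

```text
t: 7.0
ee_pos: [0.5833, -0.0066, 0.0267]
tcp_rot: [0.605, 0.753, 0.161, -0.204]
force: [-0.8, 0.1, 0.0]
gripper_width: 0.551
grasp_force: 0.0
```

Request:
send_rows:
  steps:
    - {"x": 0.004,"y": 0,"z": 0.0023,"ax": 0,"ay": 0,"az": 0,"jaw": 0.45}
    - {"x": 0.008,"y": 0,"z": 0.0046,"ax": 0,"ay": 0,"az": 0,"jaw": 0.45}
    - {"x": 0.012,"y": 0,"z": 0.007,"ax": 0,"ay": 0,"az": 0,"jaw": 0.45}
    - {"x": 0.015,"y": 0,"z": 0.0087,"ax": 0,"ay": 0,"az": 0,"jaw": 0.45}
    - {"x": 0.018,"y": 0,"z": 0.0104,"ax": 0,"ay": 0,"az": 0,"jaw": 0.45}

```text
t: 7.42
ee_pos: [0.583, 0.0106, 0.0308]
tcp_rot: [0.605, 0.753, 0.162, -0.198]
force: [0.8, -6.2, 4.8]
gripper_width: 0.545
grasp_force: 2.9
```

```bash
python3 -c "
from h import *
show();lying()"
```

```text
t 7.42 cradle mm [-25.2   0.8  30.8] F [-6.2  0.6  4.8] q [-0.43  0.66  1.56  0.43  1.28 -0.85]
lying (array([29.8,  0.9]), array([100.5,  90.4]), 0.09) 67.0 1509
```

Request:
send_rows:
  steps:
    - {"x": 0.003,"y": 0,"z": 0.0017,"ax": 0,"ay": 0,"az": 0,"jaw": 0.45}
    - {"x": 0.006,"y": 0,"z": 0.0035,"ax": 0,"ay": 0,"az": 0,"jaw": 0.45}
    - {"x": 0.009,"y": 0,"z": 0.0052,"ax": 0,"ay": 0,"az": 0,"jaw": 0.45}
    - {"x": 0.012,"y": 0,"z": 0.007,"ax": 0,"ay": 0,"az": 0,"jaw": 0.45}
    - {"x": 0.015,"y": 0,"z": 0.0087,"ax": 0,"ay": 0,"az": 0,"jaw": 0.45}

```text
t: 7.88
ee_pos: [0.5799, 0.0266, 0.0307]
tcp_rot: [0.606, 0.753, 0.163, -0.198]
force: [2.3, -6.7, 4.7]
gripper_width: 0.552
grasp_force: 3.2
```

```bash
python3 -c "
from h import *
show();f=lying()
print(((rays(f,np.array([[118,340],[150,340],[165,320]])/4.8+[190,155],.04)-O)@C3*1000).round(1))"
```

```text
t 7.88 cradle mm [-8.9  0.4 30.7] F [-7.  -0.8  4.7] q [-0.41  0.65  1.58  0.44  1.26 -0.83]
lying (array([45.8,  0.7]), array([100.2,  90.1]), 0.13) 66.9 1504
[[181.6  -0.2  40. ]
 [165.5   3.8  40. ]
 [155.6  -4.4  40. ]]
```

Request:
send_rows:
  steps:
    - {"x": 0.003,"y": 0,"z": 0.0017,"ax": 0,"ay": 0,"az": 0,"jaw": 0.45}
    - {"x": 0.006,"y": 0,"z": 0.0035,"ax": 0,"ay": 0,"az": 0,"jaw": 0.45}
    - {"x": 0.009,"y": 0,"z": 0.0052,"ax": 0,"ay": 0,"az": 0,"jaw": 0.45}
    - {"x": 0.012,"y": 0,"z": 0.007,"ax": 0,"ay": 0,"az": 0,"jaw": 0.45}
    - {"x": 0.015,"y": 0,"z": 0.0087,"ax": 0,"ay": 0,"az": 0,"jaw": 0.45}

```text
t: 8.35
ee_pos: [0.5762, 0.0436, 0.0305]
tcp_rot: [0.606, 0.753, 0.163, -0.198]
force: [1.3, -6.0, 4.8]
gripper_width: 0.549
grasp_force: 3.4
```

Request:
send_rows:
  steps:
    - {"x": 0.0025,"y": 0,"z": 0.0015,"ax": 0,"ay": 0,"az": 0,"jaw": 0.45}
    - {"x": 0.005,"y": 0,"z": 0.003,"ax": 0,"ay": 0,"az": 0,"jaw": 0.45}
    - {"x": 0.0075,"y": 0,"z": 0.0044,"ax": 0,"ay": 0,"az": 0,"jaw": 0.45}
    - {"x": 0.01,"y": 0,"z": 0.0058,"ax": 0,"ay": 0,"az": 0,"jaw": 0.45}
    - {"x": 0.0125,"y": 0,"z": 0.0072,"ax": 0,"ay": 0,"az": 0,"jaw": 0.45}

```text
t: 8.77
ee_pos: [0.5729, 0.0578, 0.0304]
tcp_rot: [0.606, 0.753, 0.163, -0.198]
force: [1.0, -5.6, 4.8]
gripper_width: 0.55
grasp_force: 3.2
```

```bash
python3 -c "
from h import *
show();lying()"
```

```text
t 8.77 cradle mm [23.2  0.5 30.4] F [-5.7  0.2  4.8] q [-0.36  0.63  1.62  0.46  1.23 -0.81]
lying (array([77.8,  0.6]), array([ 90.7, 100.5]), 89.98) 67.0 1511
```

Request:
send_rows:
  steps:
    - {"x": 0.0025,"y": 0,"z": 0.0015,"ax": 0,"ay": 0,"az": 0,"jaw": 0.45}
    - {"x": 0.005,"y": 0,"z": 0.003,"ax": 0,"ay": 0,"az": 0,"jaw": 0.45}
    - {"x": 0.0075,"y": 0,"z": 0.0044,"ax": 0,"ay": 0,"az": 0,"jaw": 0.45}
    - {"x": 0.01,"y": 0,"z": 0.0058,"ax": 0,"ay": 0,"az": 0,"jaw": 0.45}
    - {"x": 0.012,"y": 0,"z": 0.007,"ax": 0,"ay": 0,"az": 0,"jaw": 0.45}

```text
t: 9.23
ee_pos: [0.5699, 0.0716, 0.0303]
tcp_rot: [0.606, 0.753, 0.163, -0.199]
force: [1.9, -7.0, 5.2]
gripper_width: 0.549
grasp_force: 3.6
```

Request:
send_rows:
  steps:
    - {"x": 0.0015,"y": 0,"z": 0.0009,"ax": 0,"ay": 0,"az": 0,"jaw": 0.45}
    - {"x": 0.0028,"y": 0,"z": 0.0016,"ax": 0,"ay": 0,"az": 0,"jaw": 0.45}
    - {"x": 0.004,"y": 0,"z": 0.0023,"ax": 0,"ay": 0,"az": 0,"jaw": 0.45}

```text
t: 9.48
ee_pos: [0.5689, 0.076, 0.0303]
tcp_rot: [0.606, 0.753, 0.163, -0.199]
force: [1.3, -6.9, 5.3]
gripper_width: 0.551
grasp_force: 3.5
```

```bash
python3 -c "
from h import *
show();lying()"
```

```text
t 9.48 cradle mm [41.7  0.5 30.3] F [-7.   0.2  5.3] q [-0.34  0.62  1.64  0.47  1.21 -0.8 ]
lying (array([96.4,  0.6]), array([ 90.5, 100.4]), 89.96) 66.9 1512
```

Request:
send_rows:
  steps:
    - {"x": 0.0009,"y": 0,"z": 0.0005,"ax": 0,"ay": 0,"az": 0,"jaw": 0.45}
    - {"x": 0.0018,"y": 0,"z": 0.001,"ax": 0,"ay": 0,"az": 0,"jaw": 0.45}
    - {"x": 0.0026,"y": 0,"z": 0.0015,"ax": 0,"ay": 0,"az": 0,"jaw": 0.45}

```text
t: 9.78
ee_pos: [0.5682, 0.0789, 0.0302]
tcp_rot: [0.606, 0.753, 0.163, -0.199]
force: [1.5, -6.6, 6.0]
gripper_width: 0.549
grasp_force: 3.5
```

Request:
send_rows:
  steps:
    - {"x": 0.0009,"y": 0,"z": 0.0005,"ax": 0,"ay": 0,"az": 0,"jaw": 0.45}
    - {"x": 0.0018,"y": 0,"z": 0.001,"ax": 0,"ay": 0,"az": 0,"jaw": 0.45}
    - {"x": 0.0026,"y": 0,"z": 0.0015,"ax": 0,"ay": 0,"az": 0,"jaw": 0.45}

```text
t: 10.03
ee_pos: [0.5676, 0.0818, 0.0302]
tcp_rot: [0.606, 0.753, 0.163, -0.199]
force: [0.9, -7.8, 5.7]
gripper_width: 0.548
grasp_force: 3.5
```

Request:
send_rows:
  steps:
    - {"x": 0.0009,"y": 0,"z": 0.0005,"ax": 0,"ay": 0,"az": 0,"jaw": 0.45}
    - {"x": 0.0018,"y": 0,"z": 0.001,"ax": 0,"ay": 0,"az": 0,"jaw": 0.45}
    - {"x": 0.0026,"y": 0,"z": 0.0015,"ax": 0,"ay": 0,"az": 0,"jaw": 0.45}

```text
t: 10.28
ee_pos: [0.567, 0.0847, 0.0302]
tcp_rot: [0.606, 0.753, 0.163, -0.199]
force: [1.7, -6.7, 4.8]
gripper_width: 0.549
grasp_force: 3.5
```

Request:
send_rows:
  steps:
    - {"x": 0.0009,"y": 0,"z": 0.0005,"ax": 0,"ay": 0,"az": 0,"jaw": 0.45}
    - {"x": 0.0018,"y": 0,"z": 0.001,"ax": 0,"ay": 0,"az": 0,"jaw": 0.45}
    - {"x": 0.0026,"y": 0,"z": 0.0015,"ax": 0,"ay": 0,"az": 0,"jaw": 0.45}

```text
t: 10.53
ee_pos: [0.5663, 0.0876, 0.0302]
tcp_rot: [0.606, 0.753, 0.163, -0.199]
force: [1.4, -8.0, 5.8]
gripper_width: 0.55
grasp_force: 3.5
```

Request:
send_rows:
  steps:
    - {"x": 0.0009,"y": 0,"z": 0.0005,"ax": 0,"ay": 0,"az": 0,"jaw": 0.45}
    - {"x": 0.0018,"y": 0,"z": 0.001,"ax": 0,"ay": 0,"az": 0,"jaw": 0.45}
    - {"x": 0.0026,"y": 0,"z": 0.0015,"ax": 0,"ay": 0,"az": 0,"jaw": 0.45}

```text
t: 10.78
ee_pos: [0.5658, 0.0904, 0.0302]
tcp_rot: [0.606, 0.753, 0.163, -0.198]
force: [1.2, -8.4, 6.2]
gripper_width: 0.551
grasp_force: 4.4
```

```bash
python3 -c "
from h import *
show();lying()"
```

```text
t 10.78 cradle mm [56.5  0.5 30.2] F [-8.4  0.6  6.2] q [-0.32  0.62  1.65  0.48  1.19 -0.79]
lying (array([111.3,   0.7]), array([ 90.7, 100.8]), 89.87) 66.8 1514
```

Request:
send_rows:
  steps:
    - {"x": 0.0006,"y": 0,"z": 0.0003,"ax": 0,"ay": 0,"az": 0,"jaw": 0.45}
    - {"x": 0.0012,"y": 0,"z": 0.0007,"ax": 0,"ay": 0,"az": 0,"jaw": 0.45}

```text
t: 11.0
ee_pos: [0.5657, 0.0913, 0.0302]
tcp_rot: [0.606, 0.753, 0.162, -0.198]
force: [0.8, -10.1, 6.9]
gripper_width: 0.552
grasp_force: 5.0
```

Request:
send_rows:
  steps:
    - {"x": 0.0004,"y": 0,"z": 0.0002,"ax": 0,"ay": 0,"az": 0,"jaw": 0.45}
    - {"x": 0.0007,"y": 0,"z": 0.0004,"ax": 0,"ay": 0,"az": 0,"jaw": 0.45}
    - {"x": 0.0007,"y": 0,"z": 0.0004,"ax": 0,"ay": 0,"az": 0,"jaw": 0.45}

```text
t: 11.25
ee_pos: [0.5656, 0.0919, 0.0303]
tcp_rot: [0.606, 0.753, 0.162, -0.198]
force: [1.1, -10.1, 6.2]
gripper_width: 0.548
grasp_force: 4.9
```

Request:
send_rows:
  steps:
    - {"x": 0.0005,"y": 0,"z": 0.0003,"ax": 0,"ay": 0,"az": 0,"jaw": 0.45}
    - {"x": 0.001,"y": 0,"z": 0.0006,"ax": 0,"ay": 0,"az": 0,"jaw": 0.45}
    - {"x": 0.001,"y": 0,"z": 0.0006,"ax": 0,"ay": 0,"az": 0,"jaw": 0.45}

```text
t: 11.5
ee_pos: [0.5656, 0.0921, 0.0303]
tcp_rot: [0.606, 0.754, 0.162, -0.197]
force: [1.0, -13.4, 7.8]
gripper_width: 0.549
grasp_force: 6.4
```

Request:
send_rows:
  steps:
    - {"x": 0.0003,"y": 0,"z": -0.0004,"ax": 0,"ay": 0,"az": 0,"jaw": 0.45}
    - {"x": 0.0005,"y": 0,"z": -0.0007,"ax": 0,"ay": 0,"az": 0,"jaw": 0.45}
    - {"x": 0.0005,"y": 0,"z": -0.0007,"ax": 0,"ay": 0,"az": 0,"jaw": 0.45}
    - {"x": 0.0005,"y": 0,"z": -0.0007,"ax": 0,"ay": 0,"az": 0,"jaw": 0.45}

```text
t: 11.83
ee_pos: [0.5655, 0.0922, 0.0304]
tcp_rot: [0.606, 0.753, 0.162, -0.197]
force: [2.1, -11.7, 2.3]
gripper_width: 0.548
grasp_force: 6.1
```

Request:
send_rows:
  steps:
    - {"x": 0.0004,"y": 0,"z": 0.0002,"ax": 0,"ay": 0,"az": 0,"jaw": 0.45}
    - {"x": 0.0004,"y": 0,"z": 0.0002,"ax": 0,"ay": 0,"az": 0,"jaw": 0.45}
    - {"x": 0.0004,"y": 0,"z": 0.0002,"ax": 0,"ay": 0,"az": 0,"jaw": 0.45}
    - {"x": 0.0004,"y": 0,"z": 0.0002,"ax": 0,"ay": 0,"az": 0,"jaw": 0.45}

```text
t: 12.17
ee_pos: [0.5655, 0.0922, 0.0304]
tcp_rot: [0.606, 0.753, 0.162, -0.197]
force: [2.7, -13.7, 3.0]
gripper_width: 0.548
grasp_force: 6.7
```

Request:
send_rows:
  steps:
    - {"x": -0.001,"y": 0,"z": -0.0006,"ax": 0,"ay": 0,"az": 0,"jaw": 0.45}
    - {"x": -0.002,"y": 0,"z": -0.0012,"ax": 0,"ay": 0,"az": 0,"jaw": 0.45}
    - {"x": -0.004,"y": 0,"z": -0.0023,"ax": 0,"ay": 0,"az": 0,"jaw": 0.45}
    - {"x": -0.01,"y": 0,"z": -0.0058,"ax": 0,"ay": 0,"az": 0,"jaw": 0.45}
    - {"x": -0.026,"y": 0,"z": -0.015,"ax": 0,"ay": 0,"az": 0,"jaw": 0.45}

```text
t: 12.58
ee_pos: [0.5681, 0.0685, 0.0303]
tcp_rot: [0.604, 0.753, 0.162, -0.202]
force: [0.3, -0.6, -0.8]
gripper_width: 0.552
grasp_force: 0.0
```

```bash
python3 -c "
from h import *
show();f=lying(); cv2.imwrite('pics/t3.png',cv2.resize(f['color'][155:260,190:355],None,fx=4.8,fy=4.8))"
```

```text
t 12.58 cradle mm [34.6  2.9 30.3] F [-0.6 -0.1 -0.8] q [-0.35  0.63  1.63  0.46  1.22 -0.81]
lying (array([112.3,   0.6]), array([ 90.6, 100.8]), 89.93) 66.9 1512
```

View pics/t3.png

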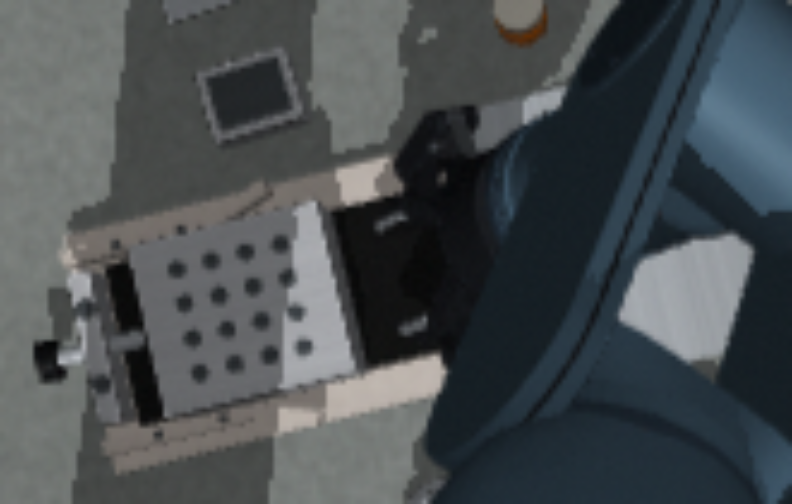

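The top view shows the cartridge between the rails (centre at crop (245,310)) with its top on the buffer pad and the fingers well clear at (400,270). I'll back off a bit more, check nothing has crept, then hand in.

Request:
send_rows:
  steps:
    - {"x": -0.02,"y": 0,"z": -0.012,"ax": 0,"ay": 0,"az": 0,"jaw": 0.45}
    - {"x": -0.02,"y": 0,"z": -0.012,"ax": 0,"ay": 0,"az": 0,"jaw": 0.45}
    - {"x": -0.02,"y": 0,"z": -0.012,"ax": 0,"ay": 0,"az": 0,"jaw": 0.45}
    - {"x": -0.02,"y": 0,"z": -0.012,"ax": 0,"ay": 0,"az": 0,"jaw": 0.45}

```text
t: 12.97
ee_pos: [0.5743, 0.0442, 0.0305]
tcp_rot: [0.606, 0.753, 0.162, -0.201]
force: [-0.9, 0.7, 0.2]
gripper_width: 0.552
grasp_force: 0.0
```

```bash
python3 -c "
from h import *
show();lying();print(sign_off())"
```

```text
t 12.97 cradle mm [ 9.6  2.1 30.5] F [0.9 0.7 0.2] q [-0.39  0.64  1.6   0.45  1.25 -0.82]
lying (array([112.6,   0.6]), array([100.9,  90.4]), 0.14) 67.0 1510
the job is handed in; nothing more can be done
None
```

I handed the job in at about 13 s: the cartridge was tipped over the sill, slid between the rails and pressed against the buffer at about 14 N (highest reading about 16 N), then left at rest there. Contact with the buffer after release rests on its unchanged position, since I had no force reading on the buffer itself, and sign-off returned no verdict.

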